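Set the air regulator and lock it

TASK

The measuring machine's air pressure is too low: turn the black regulator knob on the air console clockwise until the gauge needle stands between the prongs of the small forked set hand, without running the needle well past the fork. Then turn the knurled lock ring under the knob clockwise until it is tight, so that the setting is locked with the needle still in the fork. Leave the things lying around where they are.

Things in the scene. Friction and masses are not known exactly. Their poses are not given: they have to be found in the camera images.
- knob (a joint): Regulator knob: black fluted round knob, 44 mm diameter, 26 mm tall, upright axis, on the air console; underside 34 mm, top 60 mm above the panel. Value in rad, grows clockwise seen from above (range 0 to 4.71), which raises the pressure. Stiff (about 0.07 N m), stays where it is left; not pressed or pulled.
- knob_grip (a point): On the knob's axis, 8 mm below its top, 52 mm above the panel (142 mm above the table). Fingertips that reach down to the ring's top, 24 mm lower, drag the ring round with the knob.
- lock_ring (a joint): Lock ring: knurled steel ring, 60 mm outer diameter, 18 mm tall, coaxial just under the knob, 8 mm wider all round; underside 10 mm, top 28 mm above the panel. Value in rad, grows clockwise seen from above: starts slack (0.2 to 0.9), tight against its stop at 1.60. Stiff (about 0.14 N m), turns independently of the knob, stays where it is left.
- ring_grip (a point): On the ring's axis at half the ring's height, 19 mm above the panel (109 mm above the table), 33 mm below knob_grip.
- needle (a joint): Pressure needle of the panel gauge: long thin black pointer under glass. Value in rad from the start of the scale, grows clockwise seen from above; follows the knob one to one (1 rad of knob moves it 1 rad).
- needle_tip (a point): Near the needle's outer end, 42 mm from the gauge's centre; its x axis points outward along the needle, z up.
- set_hand (a joint): Forked set hand of the gauge: small dark two-pronged fork (prongs 18 mm long, 8 mm apart, open towards the gauge's centre) near the rim of the dial, under the glass; marks the pressure wanted. Value in rad on the same scale and zero as the needle. It stays where it is.
- set_hand_fork (a point): Middle of the gap between the fork's prongs, 42 mm from the gauge's centre, 2.5 mm above the level of the needle; its x axis points outward, z up.
- console: Air console: white steel box fixed to the table, 220 (its x) by 340 (its y) by 90 mm high, flat panel on top; origin at the centre of its underside. Knob and ring stand at x -20, y -95 mm; the gauge (110 mm diameter, white dial, 13 mm above the panel, 270 degree scale, starting towards -x +y) at x 0, y 75 mm. A 14 mm high vent plug at x 85, y 0.
- coupler: Bystander: brass and steel air coupling, 74 mm long, 22 mm high, lying on the console's panel behind the knob. Origin under its middle.
- spanner: Bystander: spanner, 170 mm, lying on the table beside the console. Origin under its middle.
- lens: Bystander: black lens barrel standing on the table, 54 mm diameter, 82 mm tall. Origin at the centre of its underside.
- tray: Bystander: grey divided sample tray, 130 by 170 by 30 mm. Origin at the centre of its underside.
- cleaner: Bystander: bottle of lens cleaner, 52 mm diameter, 130 mm tall, standing. Origin at the centre of its underside.
- driver: Bystander: screwdriver, 180 mm, lying on the table. Origin under its middle.
- beaker: Bystander: white plastic cup, 68 mm diameter, 75 mm tall, standing. Origin at the centre of its underside.

How it is judged:
By the outcome, as a careful person would: the job done as asked, in the order asked, and still so for the second after the job is handed in, with the robot touching nothing.
It also fails if it takes over 45 s, if anything falls off the work surface, if the arm or the gripper's body presses on something with over 40 N, if the wrist force passes 120 N, or if a joint passes its speed limit or range.

ROBOT

A 6-joint arm with a two-finger parallel gripper is mounted at the origin on the work surface. World frame = base frame: x ahead of the robot, y to its left, z up, the work surface at z = 0. Lengths are in mm, angles in rad, forces in N, time in s.
With the tool pointing down it reaches from about 350 to 775 mm from the base axis. Payload 7.3 kg.
Tool frame: the origin (TCP) lies on the mounting face of the last link; the fingertips stand 178 mm ahead of it and the grasp point (between the pads) lies 159 mm ahead of it; z points along the fingers, y is the line along which they close (so a half turn about z gives the same grasp; the last joint's range is limited). The gripper opens to 92 mm and grips with 3 to 60 N. Pads are 19 mm wide; open, the fingers measure 130 mm over their backs; the gripper's body (75 mm by 190 mm) begins 47 mm behind the grasp point.
Start: joints at [1.07, 0.342, 1.524, -0, 1.275, -0.146], TCP at [182.365, 492.312, 404.741] pointing down, gripper open.
Joint ranges: [-2.53, 2.53], [-0.77, 2.02], [0.04, 2.7], [-1, 4.14], [0.28, 2.66], [-3.11, 3.11]. Speed limits (rad/s): [2.57, 2.57, 3.14, 3.14, 3.14, 3.14].

INTERFACE

Orientations are given as [roll, pitch, yaw] about the fixed x, y, z axes, in that order (R = Rz(yaw) Ry(pitch) Rx(roll)).
In Python, from plant import bot gives the robot as it stands.
- The arm moves only by the shell command python3 shift.py 'ROWS'. ROWS is a JSON object whose key "segments" holds a list of rows, 1 to 5 of them, each of 5 numbers: the finger opening in mm, then dx, dy, dz in fractions of the full range, 1 being 1000 mm, then a turn about the tool's z in normalised numbers (1 is pi rad); each row is the pose to reach, as a shift and turn from the pose commanded when the command began, along the tool's axes at that moment; what a row does not reach only later rows make up. A row lasts 1/8 s, in which the tool goes at most 62.5 mm and 0.188 rad, less where a joint would pass 70% of its speed; a pose out of reach is approached as far as the arm can. The fingers move at their own pace and stop on an object; the grip force is fixed at half the most. Time passes only in rows, so rows that do not move let the fingers close. It prints the time, the measured TCP pose, the force, the opening and the grip force at its end. Input that does not fit is refused with a message, and nothing moves.
- bot.get_obs(): the state, without advancing time (a new reading comes with each control period).
- bot.capture(name): name is "scene" or "top"; returns a dict with "color" (480x640x3 uint8, red, green, blue), "K" (3x3 intrinsics, pixels), "k1" (the pictures are not rectified: a ray, as slopes to the right and down, at radius r is drawn at 1 + k1 r^2 times it, then the intrinsics apply), "R" (3x3) and "t" (3): a world point X has camera coordinates R X + t. Camera axes: x right, y down, z forward; pixel columns grow to the right and rows downward; lengths in mm; the calibration is good to about 2 mm. A picture is of the moment at which its call begins. There is no depth.
- bot.close_job(): hands the job in; it is judged then, once.
The state is a dict: "time": time; "joint_positions": joint angles; "dq": joint speeds; "tau": joint torques, N m; "tool_pos": TCP position; "tcp_rot": TCP orientation; "contact_force": force on the tool from outside, world axes, zero at the start; "moment": the same for the moment, N m; "grip_width": finger opening in mm; "finger_force": force on a finger pad.
Only numpy, scipy, OpenCV 4.12 (cv2) and the standard library are available. Lean on these libraries where they do the work, as an engineer would, in place of code of your own. Each camera call takes 0.05 s, during which the arm holds its last target. There are 200 camera calls.

## Working session

There is one attempt and no reset: what is moved stays moved. The work goes in short steps, Python scripts to look and compute and a shell command to move; the robot and the scene stay as the last step left them, time stands still between calls to the robot, and variables do not carry over. Pictures are saved under pics/ and viewed, at most 10 in all, crops included, and the job is handed in when it is done.

```bash
ls; mkdir -p pics; python3 - <<'E'
from plant import bot
import cv2
for n in("scene","top"):
    c=bot.capture(n); cv2.imwrite(f"pics/{n}0.png",c["color"][:,:,::-1]); print(n,c["K"],c["k1"],c["R"],c["t"])
o=bot.get_obs(); print(o)
E
```

```text
pics
plant.py
shift.py
scene [[578.70086761   0.         320.77193723]
 [  0.         578.70086761 242.19332307]
 [  0.           0.           1.        ]] -0.023036838685909753 [[ 0.22290515  0.97482436  0.0055469 ]
 [ 0.80367014 -0.18054224 -0.56702628]
 [-0.55174958  0.13085096 -0.82368102]] [-191.9916839  -337.70701312 1519.89059723]
top [[545.92647362   0.         318.06853862]
 [  0.         545.92647362 232.37735239]
 [  0.           0.           1.        ]] -0.036182291819339976 [[ 1.01650200e-02 -9.99948144e-01 -6.17913537e-04]
 [-9.91733269e-01 -1.00024599e-02 -1.27926051e-01]
 [ 1.27913236e-01  1.91317627e-03 -9.91783517e-01]] [  51.33429955  522.79566739 1143.89107701]
{'time': 0.1, 'joint_positions': array([ 1.07001373e+00,  3.42639070e-01,  1.52492669e+00, -4.82004521e-05,
        1.27540474e+00, -1.46032955e-01]), 'dq': array([ 0.00045882, -0.00150898, -0.00226144, -0.00063295, -0.00053459,
        0.0006375 ]), 'tau': array([ 1.25635561e-03, -4.32003236e+01, -2.44696265e+01,  7.18443585e-02,
        5.24819177e-02, -3.91360459e-05]), 'tool_pos': array([182.30215889, 492.19806887, 404.11973615]), 'tcp_rot': array([-3.14022277e+00, -1.54892989e-04,  2.78685697e+00]), 'contact_force': array([-0.14246849, -0.22537425,  0.18515187]), 'moment': array([ 0.02358385, -0.02646487, -0.04473604]), 'finger_force': 0.0, 'grip_width': 91.46065749548478}
```

View pics/top0.png

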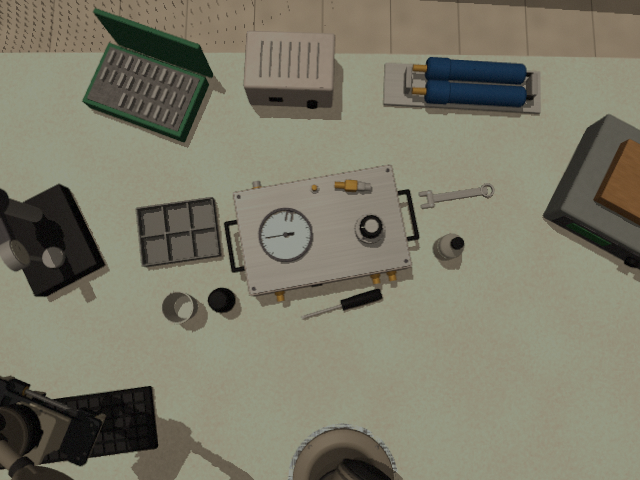

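View pics/scene0.png

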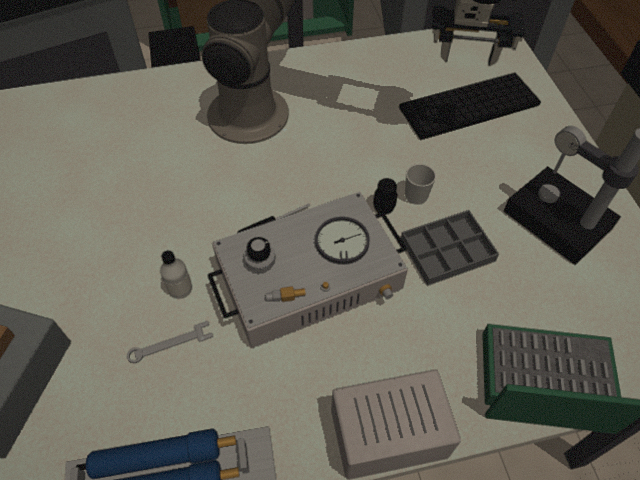

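The top view shows the console at cols 234-411, rows 165-295, with the gauge at about (286,234), the fork near (289,216) and the knob at about (370,228). The coupler is at (352,185). The scene view agrees, with the knob at (260,245) and the gauge at (342,240). Next I'll zoom in and localise.

```bash
cat > h.py <<'E'
import numpy as np, cv2
from plant import bot
def ray(c,u,v):
    p=cv2.undistortPoints(np.array([[[u,v]]],float),c["K"],np.array([c["k1"],0,0,0,0.]))[0,0]
    return -c["R"].T@c["t"], c["R"].T@np.array([p[0],p[1],1])
def onplane(c,u,v,z):
    o,d=ray(c,u,v); return o+d*(z-o[2])/d[2]
def pix(c,X):
    return cv2.projectPoints(np.array([X],float),cv2.Rodrigues(c["R"])[0],c["t"],c["K"],np.array([c["k1"],0,0,0,0.]))[0][0,0]
E
python3 - <<'E'
from h import *
c=bot.capture("top"); s=bot.capture("scene")
a=cv2.resize(c["color"][200:270,250:410,::-1],None,fx=5,fy=5,interpolation=cv2.INTER_CUBIC)[:, :800]
b=cv2.resize(s["color"][205:275,235:395,::-1],None,fx=5,fy=5,interpolation=cv2.INTER_CUBIC)[:250]
cv2.imwrite("pics/z0.png",np.vstack([a,b]))
for u,v in[(238,196),(388,170),(407,264),(254,290)]: print(onplane(c,u,v,90).round(1))
for u,v in[(219,244),(359,196),(400,266),(250,320)]: print('s',onplane(s,u,v,90).round(1))
E
```

```text
[589.3 223.2  90. ]
[647.6 -88.   90. ]
[ 451.8 -125.5   90. ]
[395.9 185.2  90. ]
s [ 461.  -121.2   90. ]
s [402.1 189.1  90. ]
s [592.4 222.3  90. ]
s [644.9 -86.4  90. ]
```

View pics/z0.png

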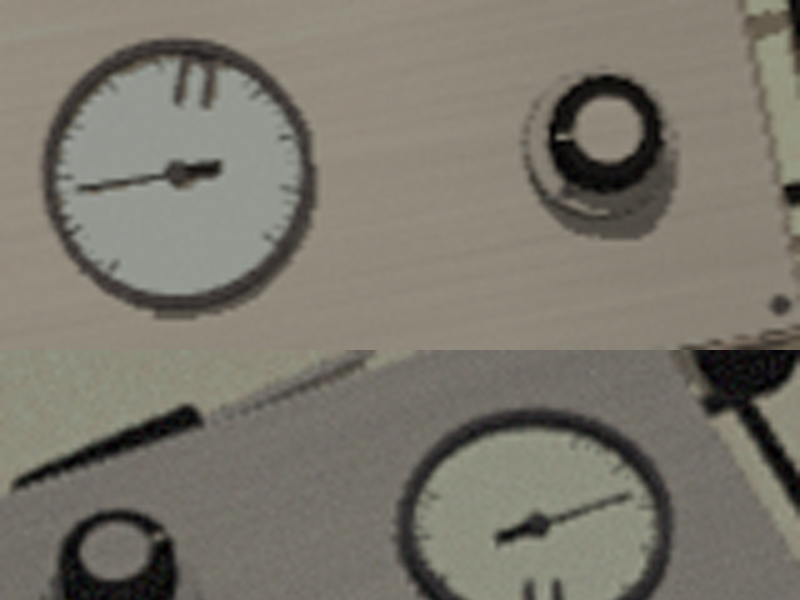

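The zoom shows the needle (180,174)→(80,188) and the fork prongs at cols 183 and 211 around row 88. So the needle has to turn about 1.85 rad clockwise. The knob cap is centred at (606,130).

```bash
cat >> h.py <<'E'
def blob(c,name,u,v,lo,hi,r=14):
    g=cv2.cvtColor(c["color"],cv2.COLOR_RGB2GRAY); m=np.zeros_like(g); m[v-r:v+r,u-r:u+r]=cv2.inRange(g,lo,hi)[v-r:v+r,u-r:u+r]
    n,l,st,ce=cv2.connectedComponentsWithStats(m)
    return sorted([(int(st[i,4]),ce[i].round(2)) for i in range(1,n)],key=lambda q:-q[0])[:3]
def shift(X,o=None):
    o=o or bot.get_obs(); y=o["tcp_rot"][2]; d=np.array(X)-o["tool_pos"]
    R=cv2.Rodrigues(np.array([0,0,y]))[0]@np.diag([1,-1,-1.]); return (R.T@d).round(1)
E
python3 - <<'E'
from h import *
for n,(u,v) in(("top",(371,226)),("scene",(260,244))):
    c=bot.capture(n)
    for b in blob(c,n,u,v,0,70): print(n,'dark',b,onplane(c,*b[1],148).round(1))
    for b in blob(c,n,u,v,100,255,8): print(n,'cap',b,onplane(c,*b[1],150).round(1))
c=bot.capture("top")
P=lambda a,b,z:onplane(c,250+(a+.5)/5-.5,200+(b+.5)/5-.5,z)[:2]
h,t=P(180,174,100),P(80,188,100); 
ang=lambda p:np.arctan2(*(p-h)[::-1])
for f in(P(195,85,103),P(197,85,103),P(198,70,103)): print('turn',(ang(t)-ang(f))%(2*np.pi))
print('gauge',h, 'coupler',[onplane(c,*q,100).round(0) for q in((335,185),(371,187),(352,185))])
E
```

```text
top dark (306, array([370.78, 227.87])) [517.4 -46.2 148. ]
top dark (4, array([357.5, 237.5])) [498.2 -20.3 148. ]
top dark (2, array([379.5, 239. ])) [495.7 -63.1 148. ]
top cap (132, array([371.08, 225.52])) [521.7 -46.6 150. ]
top cap (1, array([363., 227.])) [518.7 -30.9 150. ]
scene dark (311, array([258.06, 249.26])) [530.7 -47.4 148. ]
scene cap (106, array([257.6 , 244.84])) [521.8 -46.7 150. ]
scene cap (24, array([260.5 , 236.42])) [503.7 -38.1 150. ]
scene cap (1, array([266., 242.])) [518.8 -30.  150. ]
turn 1.875800618323619
turn 1.8976471691352388
turn 1.8792579472421238
gauge [508.87147722 122.47867872] coupler [array([612.,  23., 100.]), array([609., -51., 100.]), array([613., -12., 100.])]
```

```bash
python3 -c "
from h import *
print(shift([521.7,-46.7,400]))"
```

```text
[-505.4 -387.5    4.6]
```

Units first: shifts go in shares of 1000 mm and turns go in shares of pi rad. So -225 mm / 1000 = -0.225, -180 mm / 1000 = -0.18.

```bash
python3 shift.py '{"segments": [[92,-0.045,-0.035,0.001,0],[92,-0.09,-0.07,0.002,0],[92,-0.135,-0.105,0.003,0],[92,-0.18,-0.14,0.004,0],[92,-0.225,-0.173,0.004,0]]}'; python3 shift.py '{"segments": [[92,-0.045,-0.035,0,0],[92,-0.09,-0.07,0,0],[92,-0.135,-0.105,0,0],[92,-0.18,-0.14,0,0],[92,-0.225,-0.173,0,0]]}'; python3 -c "
from h import *
print(shift([521.7,-46.7,400]),bot.get_obs()['joint_positions'].round(2))"
```

```text
time: 0.98
tool_pos: [333.8, 250.3, 400.9]
tcp_rot: [3.141, 0.0, 2.787]
contact_force: [0.6, 0.4, 0.6]
grip_width: 91.7
finger_force: 0.0
time: 1.6
tool_pos: [484.8, 9.7, 400.9]
tcp_rot: [3.141, 0.0, 2.786]
contact_force: [0.2, 0.6, -0.2]
grip_width: 91.7
finger_force: 0.0
[-54.2 -40.    0.9] [-0.14  0.27  1.64  0.    1.23 -1.35]
```

To row units: -54 mm / 1000 = -0.054, -40 mm / 1000 = -0.04.

```bash
python3 shift.py '{"segments": [[92,-0.03,-0.022,0,0],[92,-0.054,-0.04,0,0],[92,-0.054,-0.04,0,0]]}'; python3 -c "
from h import *
print(shift([521.7,-46.7,303]))"
```

```text
time: 1.98
tool_pos: [521.6, -46.4, 400.3]
tcp_rot: [-3.141, -0.0, 2.784]
contact_force: [0.0, 0.8, -0.2]
grip_width: 92.0
finger_force: 0.0
[-0.2 -0.3 97.3]
```

To row units: 97 mm / 1000 = 0.097, 75 mm / 1000 = 0.075.

```bash
python3 shift.py '{"segments": [[92,0,0,0.04,0],[92,0,0,0.075,0],[92,0,0,0.097,0],[92,0,0,0.097,0],[40,0,0,0.097,0]]}'; python3 shift.py '{"segments": [[30,0,0,0,0],[30,0,0,0,0],[30,0,0,0,0],[30,0,0,0,0]]}'; python3 -c "
from h import *
o=bot.get_obs();print(o['moment'],o['joint_positions'].round(2))"
```

```text
time: 2.6
tool_pos: [521.1, -44.3, 304.8]
tcp_rot: [3.141, 0.002, 2.787]
contact_force: [-0.5, -0.5, 0.4]
grip_width: 85.7
finger_force: 0.0
time: 3.1
tool_pos: [520.9, -44.8, 303.8]
tcp_rot: [-3.141, 0.0, 2.787]
contact_force: [-2.4, -9.5, 2.6]
grip_width: 46.3
finger_force: 5.6
[-1.80071122  0.63442298 -0.01652455] [-0.23  0.44  1.67 -0.    1.03 -1.45]
```

```bash
python3 shift.py '{"segments": [[30,0,0,0,0],[30,0,0,0,0],[30,0,0,0,0]]}'; python3 -c "
from h import *
o=bot.get_obs();print(o['moment'],o['tau'].round(2)); print(shift([521.7,-46.7,303]))"
```

```text
time: 3.48
tool_pos: [520.6, -45.7, 303.8]
tcp_rot: [-3.139, -0.0, 2.787]
contact_force: [-2.8, -6.4, 2.1]
grip_width: 43.5
finger_force: 30.0
[-0.97521436  0.44239991  0.03618681] [ 3.300e+00 -4.381e+01 -2.109e+01  1.690e+00 -3.300e-01  4.000e-02]
[-1.4 -0.5  0.8]
```

To row units: 0.75 rad / 3.1416 = 0.2387.

```bash
python3 shift.py '{"segments": [[30,0,0,0,0.0477],[30,0,0,0,0.0955],[30,0,0,0,0.1432],[30,0,0,0,0.191],[30,0,0,0,0.2387]]}'; cat >> h.py <<'E'
def gauge(fn=None):
    c=bot.capture("top")
    if fn: cv2.imwrite(fn,cv2.resize(c["color"][200:270,250:410,::-1],None,fx=5,fy=5,interpolation=cv2.INTER_CUBIC))
    return c
def needle():
    """angle of dark pixels per ring radius from gauge centre, polar sampled on plane z=101"""
    c=gauge(); g=cv2.cvtColor(c["color"],cv2.COLOR_RGB2GRAY).astype(np.float32)
    H=np.array([508.87,122.48]); th=np.arange(-np.pi,np.pi,.01); acc=0
    for r in (14,17,20,23,26,29):   # inside the fork's prongs
        p=np.array([pix(c,[H[0]+r*np.cos(t),H[1]+r*np.sin(t),101]) for t in th],np.float32)
        acc=acc+cv2.remap(g,p[None,:,0].copy(),p[None,:,1].copy(),cv2.INTER_LINEAR)[0]
    d=np.clip(np.median(acc)-acc-30,0,None); i=d.argmax(); k=np.arange(i-25,i+26)%len(th)
    a=np.angle((d[k]*np.exp(1j*th[k])).sum()); return a,d[i]
E
python3 - <<'E'
from h import *
gauge("pics/z1.png"); print(needle()); o=bot.get_obs();print(o['moment'],o['contact_force'],o['tcp_rot'])
E
```

```text
time: 4.1
tool_pos: [520.9, -45.4, 303.9]
tcp_rot: [-3.141, 0.001, 2.032]
contact_force: [-1.0, -3.3, 0.9]
grip_width: 43.0
finger_force: 30.0
(np.float64(0.9977567596751157), np.float32(339.35938))
[-0.8854791   0.19268371 -0.07362248] [-0.61757789 -5.99292158  0.84025935] [-3.14108141e+00  1.14090065e-03  2.03561029e+00]
```

View pics/z1.png

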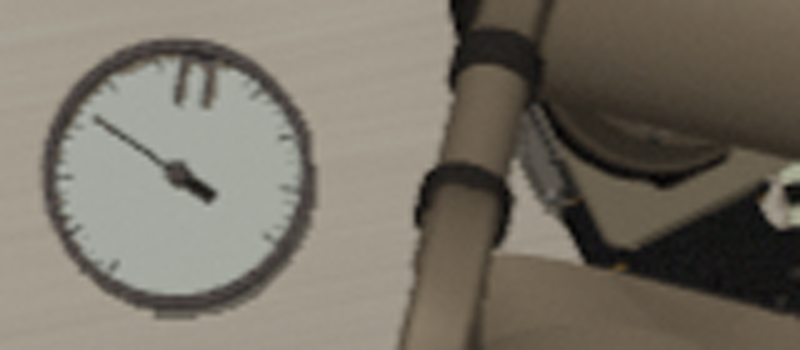

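The needle moved to (97,118), about 0.73 rad, so the grip holds. I'll keep turning.

To row units: 0.18 rad / 3.1416 = 0.0573.

```bash
python3 shift.py '{"segments": [[30,0,0,0,0.0573],[30,0,0,0,0.1146],[30,0,0,0,0.1719],[30,0,0,0,0.2292],[30,0,0,0,0.2865]]}'; python3 shift.py '{"segments": [[30,0,0,0,0]]}'; cat >> h.py <<'E'
def fork():
    c=gauge(); g=cv2.cvtColor(c["color"],cv2.COLOR_RGB2GRAY).astype(np.float32)
    H=np.array([508.87,122.48]); w=np.arange(-12,12.1,.25); out=[]
    for r in (36,38,40,42,44):
        p=np.array([pix(c,[H[0]+r*np.cos(-.17+x/r),H[1]+r*np.sin(-.17+x/r),103.5]) for x in w],np.float32)
        v=cv2.remap(g,p[None,:,0].copy(),p[None,:,1].copy(),cv2.INTER_CUBIC)[0]
        m=[w[s][v[s].argmin()] for s in (w<-1,w>1)]; a=w[(w<0)][v[w<0].argmin()]; b=w[(w>0)][v[w>0].argmin()]
        out.append((r,a,b,round(-.17+(a+b)/2/r,3)))
    return out
E
python3 - <<'E'
from h import *
print(needle()); print(*fork(),sep='\n')
E
```

```text
time: 4.82
tool_pos: [521.4, -45.4, 303.9]
tcp_rot: [3.139, 0.001, 1.135]
contact_force: [1.9, -3.7, -1.8]
grip_width: 43.2
finger_force: 30.0
time: 4.95
tool_pos: [521.4, -45.4, 303.9]
tcp_rot: [3.139, 0.0, 1.138]
contact_force: [1.4, -4.8, -1.8]
grip_width: 43.4
finger_force: 30.0
(np.float64(0.12001490649163371), np.float32(266.4287))
(36, np.float64(-5.0), np.float64(9.25), np.float64(-0.111))
(38, np.float64(-5.0), np.float64(6.25), np.float64(-0.154))
(40, np.float64(-5.0), np.float64(6.5), np.float64(-0.151))
(42, np.float64(-5.0), np.float64(6.5), np.float64(-0.152))
(44, np.float64(-4.25), np.float64(6.5), np.float64(-0.144))
```

To row units: 0.22 rad / 3.1416 = 0.07.

```bash
python3 shift.py '{"segments": [[30,0,0,0,0.0382],[30,0,0,0,0.07],[30,0,0,0,0.07]]}'; python3 - <<'E'
from h import *
print(needle()); c=bot.capture("top")
cv2.imwrite("pics/z2.png",cv2.resize(c["color"][205:245,265:309,::-1],None,fx=12,fy=12,interpolation=cv2.INTER_CUBIC))
print(pix(c,[508.87,122.48,101]),[pix(c,[508.87+42*np.cos(a),122.48+42*np.sin(a),101]) for a in(-.1,-.15,-.2)])
E
```

```text
time: 5.42
tool_pos: [521.5, -45.4, 303.9]
tcp_rot: [3.139, -0.0, 0.919]
contact_force: [3.1, -5.2, -1.0]
grip_width: 43.8
finger_force: 30.0
(np.float64(-0.08395452514441455), np.float32(320.99512))
[285.57000395 234.33955996] [array([287.98814133, 214.05033978]), array([289.00606134, 214.18696039]), array([290.01553387, 214.37372973])]
```

View pics/z2.png

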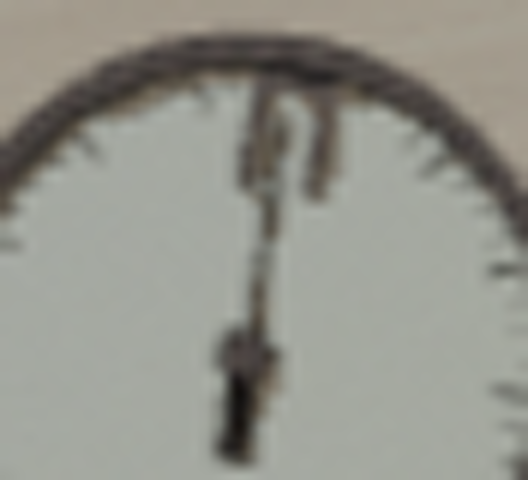

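The needle at (272,170) is just inside the left prong (left prong ~257 and right ~320 at row 140). It needs about 0.065 rad more.

To row units: 0.065 rad / 3.1416 = 0.0207.

```bash
python3 shift.py '{"segments": [[30,0,0,0,0.0207],[30,0,0,0,0.0207],[30,0,0,0,0.0207]]}'; python3 - <<'E'
from h import *
print(needle()); c=bot.capture("top")
cv2.imwrite("pics/z3.png",cv2.resize(c["color"][205:245,265:309,::-1],None,fx=12,fy=12,interpolation=cv2.INTER_CUBIC))
E
```

```text
time: 5.9
tool_pos: [521.5, -45.5, 303.9]
tcp_rot: [3.139, -0.0, 0.855]
contact_force: [2.7, -6.1, -1.4]
grip_width: 43.4
finger_force: 30.0
(np.float64(-0.1628911308356896), np.float32(364.09375))
```

View pics/z3.png

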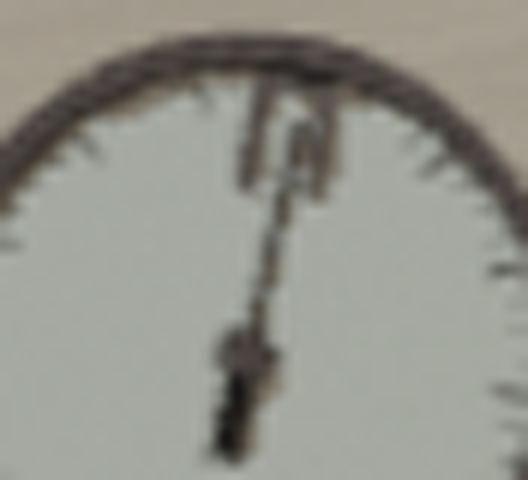

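The needle tip (300,135) is between the prongs (258 and 325). I'll release and re-measure.

```bash
python3 shift.py '{"segments": [[75,0,0,0,0],[75,0,0,0,0],[75,0,0,0,0],[75,0,0,0,0],[75,0,0,0,0]]}'; python3 - <<'E'
from h import *
print(needle()); print(*fork(),sep='\n')
o=bot.get_obs();print(o['joint_positions'].round(2),shift([521.7,-46.7,303]))
E
```

```text
time: 6.62
tool_pos: [520.9, -44.7, 303.7]
tcp_rot: [-3.142, -0.0, 0.852]
contact_force: [0.1, 0.1, -0.1]
grip_width: 74.9
finger_force: 0.0
(np.float64(-0.16390893779361967), np.float32(364.73926))
(36, np.float64(-4.5), np.float64(6.5), np.float64(-0.142))
(38, np.float64(-4.0), np.float64(6.25), np.float64(-0.14))
(40, np.float64(-5.5), np.float64(6.5), np.float64(-0.158))
(42, np.float64(-5.25), np.float64(6.25), np.float64(-0.158))
(44, np.float64(-4.25), np.float64(6.25), np.float64(-0.147))
[-0.23  0.44  1.67  0.    1.03  0.49] [-1.   2.   0.7]
```

To row units: 31 mm / 1000 = 0.031, 15 mm / 1000 = 0.015.

```bash
python3 shift.py '{"segments": [[78,-0.001,0.002,0,0],[78,-0.001,0.002,0.015,0],[78,-0.001,0.002,0.031,0],[78,-0.001,0.002,0.031,0],[78,-0.001,0.002,0.031,0]]}'; python3 shift.py '{"segments": [[40,0,0,0,0],[40,0,0,0,0],[40,0,0,0,0],[40,0,0,0,0],[40,0,0,0,0]]}';  python3 - <<'E'
from h import *
print(needle(),bot.get_obs()['moment'])
E
```

```text
time: 7.35
tool_pos: [521.8, -46.8, 272.7]
tcp_rot: [-3.142, -0.0, 0.852]
contact_force: [0.0, 0.1, -0.5]
grip_width: 77.9
finger_force: 0.0
time: 7.98
tool_pos: [521.5, -46.5, 273.0]
tcp_rot: [-3.141, -0.0, 0.852]
contact_force: [-3.2, 3.0, 5.9]
grip_width: 59.1
finger_force: 30.0
(np.float64(-0.16285223136292584), np.float32(369.542)) [ 0.53487309  0.6680118  -0.06115063]
```

Gripped on the ring (59 mm) and the needle is unchanged. Now I'll turn it clockwise and watch the moment.

To row units: 0.6 rad / 3.1416 = 0.191.

```bash
python3 shift.py '{"segments": [[40,0,0,0,0.0382],[40,0,0,0,0.0764],[40,0,0,0,0.1146],[40,0,0,0,0.1528],[40,0,0,0,0.191]]}';  python3 - <<'E'
from h import *
print(needle(),bot.get_obs()['moment'])
E
```

```text
time: 8.65
tool_pos: [521.6, -46.6, 273.0]
tcp_rot: [-3.141, 0.0, 0.248]
contact_force: [-3.8, 2.1, 5.5]
grip_width: 59.2
finger_force: 30.0
(np.float64(-0.16352788605262744), np.float32(369.4541)) [ 0.40856622  0.6437188  -0.12448936]
```

To row units: 0.15 rad / 3.1416 = 0.0477.

```bash
for i in 1 2; do python3 shift.py '{"segments": [[40,0,0,0,0.0191],[40,0,0,0,0.0382],[40,0,0,0,0.0477]]}' | grep -E "rot|time";  python3 -c "
from plant import bot
o=bot.get_obs();print(o['moment'],o['joint_positions'][5],o['tau'][5])"; done
```

```text
time: 9.07
tcp_rot: [-3.141, 0.0, 0.101]
[0.43817958 0.64543893 0.16287115] 1.234097753756719 -0.04403680795803666
time: 9.45
tcp_rot: [3.141, -0.001, -0.047]
[0.51291597 0.27791205 1.26504431] 1.3825183490778878 1.0272277146577835
```

To row units: 0.05 rad / 3.1416 = 0.0159.

```bash
python3 shift.py '{"segments": [[40,0,0,0,0.0159],[40,0,0,0,0.0159],[40,0,0,0,0.0159]]}';  python3 -c "
from h import *
o=bot.get_obs();print(o['moment'],o['joint_positions'][5],o['tau'][5],needle())"
```

```text
time: 9.82
tool_pos: [521.8, -46.6, 273.0]
tcp_rot: [3.142, -0.001, -0.097]
contact_force: [-2.4, 3.8, 6.1]
grip_width: 59.5
finger_force: 30.0
[0.38346668 0.51935514 0.58652084] 1.4322998531894895 0.5748898163437843 (np.float64(-0.16370480290833947), np.float32(370.62793))
```

To row units: 0.06 rad / 3.1416 = 0.0191.

```bash
for i in 1 2 3; do python3 shift.py '{"segments": [[40,0,0,0,0.0191]]}' | grep -E "rot|time|width";  python3 -c "
from h import *
o=bot.get_obs();print(o['moment'],o['joint_positions'][5],o['tau'][5],needle())"; done
```

```text
time: 10.0
tcp_rot: [3.141, -0.001, -0.157]
grip_width: 59.4
[0.31077957 0.12487886 1.18440131] 1.4926251386342142 0.342124504968524 (np.float64(-0.16260460391345946), np.float32(369.62305))
time: 10.18
tcp_rot: [3.141, -0.001, -0.217]
grip_width: 59.3
[0.39284956 0.29381064 1.21090796] 1.5522607580115693 0.2785680815577507 (np.float64(-0.16277623481870096), np.float32(368.6748))
time: 10.35
tcp_rot: [3.141, -0.001, -0.276]
grip_width: 59.4
[ 0.20538364 -0.12390799  1.27507383] 1.6117933748620958 0.3894053678959608 (np.float64(-0.1636681352990385), np.float32(372.3291))
```

The moment plateaus at about 1.2 N m while the tool keeps turning. The pads are slipping on a ring that is hard against its stop. Release and retreat.

```bash
python3 shift.py '{"segments": [[78,0,0,0,0],[78,0,0,0,0],[78,0,0,0,0],[78,0,0,0,0],[78,0,0,0,0]]}'; python3 shift.py '{"segments": [[78,0,0,-0.03,0],[78,0,0,-0.08,0],[78,0,0,-0.13,0],[78,-0.05,0,-0.13,0],[78,-0.1,0,-0.13,0]]}'; python3 shift.py '{"segments": [[78,-0.06,0,0,0],[78,-0.11,0,0,0],[78,-0.11,0,0,0]]}'; python3 - <<'E'
from h import *
print(needle()); c=bot.capture("top")
a=cv2.resize(c["color"][205:245,265:309,::-1],None,fx=9,fy=9,interpolation=cv2.INTER_CUBIC)
b=cv2.resize(c["color"][150:310,225:415,::-1],(428,360))
cv2.imwrite("pics/z4.png",np.hstack([a,b])[:,:800])
E
```

```text
time: 11.02
tool_pos: [521.7, -46.8, 272.6]
tcp_rot: [-3.142, 0.0, -0.278]
contact_force: [0.5, 0.2, -1.0]
grip_width: 77.9
finger_force: 0.0
time: 11.65
tool_pos: [424.4, -19.1, 403.1]
tcp_rot: [-3.141, -0.001, -0.278]
contact_force: [-0.5, -0.3, -0.2]
grip_width: 77.8
finger_force: 0.0
time: 12.02
tool_pos: [317.1, 11.7, 402.8]
tcp_rot: [-3.141, -0.0, -0.277]
contact_force: [0.9, -0.8, 0.5]
grip_width: 77.9
finger_force: 0.0
(np.float64(-0.16241604180801644), np.float32(350.85156))
```

View pics/z4.png

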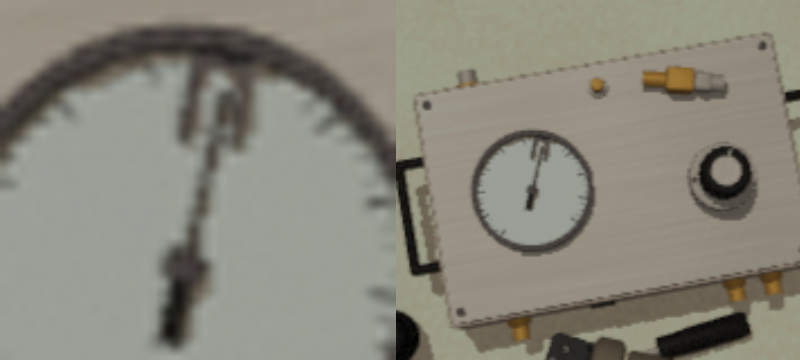

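The needle (tip ~(228,100)) is between the prongs (193 and 243), and the bystanders are undisturbed. I'll check its margin once more, with the scene camera as well.

```bash
python3 - <<'E'
from h import *
H=np.array([508.87,122.48]); w=np.arange(-9,9.1,1)
for n in("top","scene"):
    c=bot.capture(n); g=cv2.cvtColor(c["color"],cv2.COLOR_RGB2GRAY).astype(np.float32)
    if n=="top": cs=H
    else: # gauge centre in this view from the white dial's ellipse
        m=np.zeros((480,640),np.uint8); m[205:275,300:385]=cv2.inRange(g,120,255)[205:275,300:385]
        k=max(cv2.findContours(m,0,2)[0],key=cv2.contourArea); e=cv2.fitEllipse(cv2.convexHull(k)); cs=onplane(c,*e[0],103)[:2]
    print(n,cs)
    for r in(26,30,36,38,40,42,44):
        p=np.array([pix(c,[cs[0]+r*np.cos(-.155+x/r),cs[1]+r*np.sin(-.155+x/r),103]) for x in w],np.float32)
        print(r,cv2.remap(g,p[None,:,0].copy(),p[None,:,1].copy(),cv2.INTER_LINEAR)[0].astype(int))
E
```

```text
top [508.87 122.48]
26 [156 156 156 157 157 146 132 109  86  92 119 135 143 147 149 151 154 156
 156]
30 [142 128 109  96 101 105  97  91  97 102 118 135 127 114 100  86 102 129
 142]
36 [123 104  88  78  70  76  80  77  75 100 129 131 129 109  86  84  89 108
 131]
38 [129 111  90  81  75  76  77  78  82  99 125 136 131 118  93  86 102 119
 136]
40 [136 117  95  84  86  88  85  85  95 110 130 142 130 116  93  75  97 119
 134]
42 [136 120  98  81  87  91 102 120 135 149 144 136 118  97  84  73  93 121
 139]
44 [138 128 104  82  80  82  93 105 118 135 140 131 117  94  81  80  89 118
 139]
scene [513.87550757 122.33319111]
26 [142 137 133 127 122 120 100  78  88 101 119 137 135 133 131 129 134 139
 141]
30 [130 116  94  77  81  82  73  68  76  88 113 127 112  95  76  67  91 115
 128]
36 [111  91  69  65  68  63  58  64  72  99 130 121 103  80  57  68  87 106
 128]
38 [111  88  65  63  63  64  66  74  83 109 137 120 103  81  59  72  85 108
 130]
40 [107  83  62  60  58  64  70  76  86 112 130 115  99  79  64  75  88 113
 134]
42 [113  93  75  62  55  66  73  76  86 109 121 111  96  74  64  72  87 113
 133]
44 [114  95  78  60  58  70  78  83  88  94  92  84  74  63  61  66  80 102
 118]
```

```bash
python3 - <<'E'
from h import *
H0=np.array([508.87,122.48]); w=np.arange(-11,11.1,.25)
for n,H in(("top",H0),("scene",np.array([513.9,122.3]))):
    c=bot.capture(n); A=np.mean([bot.capture(n)["color"].astype(np.float32).mean(2) for _ in range(4)],0)
    B=cv2.imread(f"pics/{n}0.png").astype(np.float32).mean(2)
    print(n,pix(c,[*H,103]))
    for r in(20,24,28,32,34,36,38,40,42):
        p=np.array([pix(c,[H[0]+r*np.cos(-.155+x/r),H[1]+r*np.sin(-.155+x/r),103]) for x in w],np.float32)
        f=lambda I:cv2.remap(I,p[None,:,0].copy(),p[None,:,1].copy(),cv2.INTER_CUBIC)[0]
        d=np.clip(f(B)-f(A)-8,0,None); b=f(B); q=np.clip(np.percentile(b,90)-b-10,0,None)
        cen=lambda v,s:(v[s]*w[s]).sum()/max(v[s].sum(),1e-6)
        L,R=cen(q,w<0),cen(q,w>0)
        print(r,'needle %.2f (%.0f)'%(cen(d,abs(w)<8),d.max()),'prongs %.2f %.2f mid %.2f'%(L,R,(L+R)/2) if r>=32 else '')
E
```

```text
top [285.51117903 234.21692274]
20 needle -0.28 (35) 
24 needle -0.90 (65) 
28 needle -0.55 (62) 
32 needle -0.47 (41) prongs -5.50 5.67 mid 0.08
34 needle -1.16 (62) prongs -5.88 5.85 mid -0.01
36 needle -1.33 (67) prongs -6.02 6.00 mid -0.01
38 needle -1.29 (64) prongs -5.83 5.89 mid 0.03
40 needle -1.36 (54) prongs -5.72 5.96 mid 0.12
42 needle -2.04 (1) prongs -5.45 5.41 mid -0.02
scene [341.7637549  239.62337422]
20 needle -0.94 (45) 
24 needle -0.75 (49) 
28 needle -1.18 (57) 
32 needle -1.30 (72) prongs -5.93 5.65 mid -0.14
34 needle -1.45 (80) prongs -6.07 5.52 mid -0.27
36 needle -1.65 (74) prongs -6.13 5.45 mid -0.34
38 needle -1.89 (66) prongs -6.31 5.38 mid -0.46
40 needle -1.99 (65) prongs -6.37 5.25 mid -0.56
42 needle -1.88 (52) prongs -6.14 5.10 mid -0.52
```

The needle is about 1.35 mm from the middle of the fork in both views, against a half gap of about 4 mm. That puts it clearly between the prongs, so I'm handing in.

```bash
python3 -c "
from plant import bot
print(bot.close_job())"
```

```text
the job is handed in; nothing more can be done
None
```

The job is handed in: the gauge needle stands between the fork's prongs, about 1.4 mm clockwise of the middle, the lock ring is tight against its stop, and the things lying around were not moved.

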